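Flip the contrast tile against the step, black side up

TASK

Turn the contrast tile over with the fingertips, without picking it up: push it along the bay against the step until its rear edge tips up and it goes over onto the ledge, black side up. Then push it along the ledge until it lies flat with its edge square against the stop bar, the whole tile on the ledge. Leave everything else on the bench where it stands.

Things in the scene. Friction and masses are not known exactly. Their poses are not given: they have to be found in the camera images.
- stand: viewing stand, fixed. Origin at bench level (z = 0) under the middle of the step's edge; x from the bay (robot side) over the step to the ledge, y left along the step, z up. Blue bay board: x -170 to 0, y -85 to 85, top 6 mm above the bench. On it two flat orange rails along x, |y| 26 to 60, tops 12 above the bench, carry the tile: in the channel between them (52 wide) 6 mm are free under the tile
- step (a point): middle of the step's upper edge (stand x 0, y 0), 24 mm above the bench; axes as the stand's. Below it the upright step face goes down to the bay; it is 12 higher than the rails, so 4 higher than a tile lying there. Beyond it the flat aluminium ledge, same height, x 0 to 115, y -85 to 85
- stop (a point): middle of the top of the blue stop bar's near face, at stand x 115, y 0, 34 mm above the bench (10 above the ledge); the bar runs along y, 170 long, 12 thick
- tile: contrast tile, loose glazed (slippery) ceramic square 90 x 90 x 8 mm, about 150 g, one face white, one black. Origin at its centre, z out of the WHITE face. Starts white up on the rails, x roughly (within 0.22 rad) towards the step, 15 to 40 short of it. Pushed along x at its rear edge it squares up against the step face; past upright it falls over onto the ledge and then overhangs the step by about 10
- tile_fore (a point): middle of the tile's edge at its +x side (next to the step at the start), half-way through the thickness
- tile_rear (a point): middle of the tile's edge at its -x side (robot side at the start). A fingertip pressing here with about 5 N towards the step draws this edge up by friction when it moves up; the tile turns on its fore edge in the corner under the step
- tile_left (a point): middle of the tile's edge at its +y side
- tile_right (a point): middle of the tile's edge at its -y side
- home (a point): point fixed on the stand at its x 70, y 0, 28 above the bench: the tile's centre is here when it lies on the ledge, against the stop bar and centred; axes as the stand's
- beaker: clear glass beaker, 68 wide, 90 tall; bystander, origin at the centre of its underside
- dropper: small amber dropper bottle with black cap, 40 wide, about 80 tall; bystander, origin at the centre of its underside
- crucible: small white crucible, 44 wide, 35 tall; bystander, origin at the centre of its underside
- wash: white plastic wash bottle with red cap, 66 wide, about 170 tall; bystander, origin at the centre of its underside
- reagent: green glass reagent bottle with white cap, 70 wide, about 150 tall; bystander, origin at the centre of its underside
- flask: conical glass flask, 80 wide, 123 tall; bystander, origin at the centre of its underside
- cylinder: measuring cylinder, foot 64 wide, 190 tall; bystander, origin at the centre of its underside

How it is judged:
By the outcome, as a careful person would: the job done as asked, in the order asked, and still so for the second after the job is handed in, with the robot touching nothing.
It also fails if it takes over 72 s, if anything falls off the work surface, if the arm or the gripper's body presses on something with over 40 N, if the wrist force passes 120 N, or if a joint passes its speed limit or range.

ROBOT

A 6-joint arm with a two-finger parallel gripper is mounted at the origin on the work surface. World frame = base frame: x ahead of the robot, y to its left, z up, the work surface at z = 0. Lengths are in mm, angles in rad, forces in N, time in s.
With the tool pointing down it reaches from about 350 to 975 mm from the base axis. Payload 7.1 kg.
Tool frame: the origin (TCP) lies at the very end of the fingers, on their centre line; the grasp point (between the pads) lies 19 mm behind it; z points along the fingers, y is the line along which they close (so a half turn about z gives the same grasp; the last joint's range is limited). The gripper opens to 88 mm and grips with 3 to 60 N. Pads are 20 mm wide; open, the fingers measure 115 mm over their backs; the gripper's body (75 mm by 178 mm) begins 61 mm behind the grasp point.
Start: joints at [1.28, 0.423, 1.63, -0, 1.089, -0.019], TCP at [167.759, 602.048, 222.675] pointing down, gripper open.
Joint ranges: [-3, 3], [-0.9, 2.11], [0.09, 2.58], [-1.31, 4.45], [0.11, 2.69], [-2.54, 2.54]. Speed limits (rad/s): [2.39, 2.39, 3.01, 3.14, 3.14, 3.14].

INTERFACE

Orientations are given as [roll, pitch, yaw] about the fixed x, y, z axes, in that order (R = Rz(yaw) Ry(pitch) Rx(roll)).
In Python, from bench import arm gives the robot as it stands. The module is installed in compiled form; this text tells all that it offers.
- The arm moves only by the shell command python3 -m creep 'ROWS'. ROWS is JSON, a list of rows, each a list of 3 entries, a list of its own where there are three numbers: the shift along the tool's x, y, z in units of 30 mm (1.0 is 30 mm), then the turn about the tool's z in units of 8 degrees (1.0 is 8 degrees), then the closure in counts, from 0 (fully open) to 255 (shut). In form: [[[tx, ty, tz], yaw, hand], ...]. A call has exactly 8 rows; each row shifts and turns the commanded pose from where the row before left it, along the tool's axes as they then stand; what a row does not reach is not made up. A row lasts 1/8 s, in which the tool goes at most 62.5 mm and 10.7 degrees, less where a joint would pass 70% of its speed; a pose out of reach is approached as far as the arm can. A call is refused whole if a number of a shift passes 1 or a number of a turn 1, either way. A call with a gripper value outside its range is refused whole. The fingers move at their own pace and stop on an object; the grip force is fixed at half the most. Time passes only in rows, so rows that do not move let the fingers close, or fill a call up. It gives the time, the measured TCP pose, the force, the opening and the grip force at its end, in the units of the state.
- arm.get_obs(): the state, without advancing time (a new reading comes with each control period).
- arm.grab_frame(name): name is "side" or "top" or "wrist"; returns (picture, depth): 420x560x3 uint8, red, green, blue; 420x560 float32, mm along the optical axis (not along the pixel's ray), 0 where there is no reading.
- arm.camera_model(name): a dict with "K" (3x3 intrinsics, pixels), "R" (3x3) and "t" (3): a world point X has camera coordinates R X + t; the wrist camera has in their place "mount" (4x4, takes a point from camera to tool coordinates, whose origin is the TCP and whose axes are the flange's). Camera axes: x right, y down, z forward; pixel columns grow to the right and rows downward; lengths in mm; the calibration is good to about 2 mm. A picture is of the moment at which its call begins: read the wrist's pose just before it. camera_model takes no time and is no camera call.
- arm.finish_job(): hands the job in; it is judged then, once.
The state is a dict: "t": time; "joint_positions": joint angles; "joint_vel": joint speeds; "joint_efforts": joint torques, N m; "tcp_pos": TCP position; "ee_rot": TCP orientation; "wrist_force": force on the tool from outside, world axes, zero at the start; "wrist_torque": the same for the moment, N m; "grip_width": finger opening in mm; "grasp_force": force on a finger pad.
Only numpy, scipy, OpenCV 4.12 (cv2) and the standard library are available. Lean on these libraries where they do the work, as an engineer would, in place of code of your own. Each camera call takes 0.05 s, during which the arm holds its last target. There are 200 camera calls.

## Working session

There is one attempt and no reset: what is moved stays moved. The work goes in short steps, Python scripts to look and compute and a shell command to move; the robot and the scene stay as the last step left them, time stands still between calls to the robot, and variables do not carry over. Pictures are saved under pics/ and viewed, at most 10 in all, crops included, and the job is handed in when it is done.

```bash
mkdir -p pics; python3 - <<'E'
from bench import arm
import cv2,numpy as np
print(arm.get_obs())
for n in("top","side"):
    p,d=arm.grab_frame(n); np.savez(f"pics/{n}0.npz",p=p,d=d)
    cv2.imwrite(f"pics/{n}0.png",p[:,:,::-1]); m=arm.camera_model(n); print(n,m)
print(arm.camera_model("wrist"))
a=[cv2.imread(f"pics/{n}0.png") for n in("top","side")]
E
```

```text
{'t': 0.0, 'joint_positions': array([ 1.27998757e+00,  4.23819445e-01,  1.63068680e+00,  4.60195289e-05,
        1.08861501e+00, -1.89998600e-02]), 'joint_vel': array([ 0.00022925,  0.00077882,  0.00101471,  0.00076484, -0.00078345,
       -0.00095637]), 'joint_efforts': array([-2.57298670e-03, -5.44618285e+01, -2.73658919e+01,  6.42248732e-02,
        2.27102812e-02, -1.33359408e-04]), 'tcp_pos': array([167.59881497, 601.52786652, 221.91632332]), 'ee_rot': array([-3.14006510e+00, -6.97740889e-05,  2.86976233e+00]), 'wrist_force': array([ 0.38284044, -0.16150336, -0.11836781]), 'wrist_torque': array([ 0.01720409,  0.00777334, -0.02817207]), 'grasp_force': 0.0, 'grip_width': 87.84683982471303}
top {'K': array([[407.77358145,   0.        , 287.07073811],
       [  0.        , 407.77358145, 213.55698009],
       [  0.        ,   0.        ,   1.        ]]), 'R': array([[-2.30746682e-02, -9.99733441e-01,  7.79181912e-04],
       [-9.97561836e-01,  2.29731851e-02, -6.58985268e-02],
       [ 6.58630607e-02, -2.29786878e-03, -9.97826025e-01]]), 't': array([ 19.79473217, 578.78994898, 933.33
[... 197 characters left out ...]
677, -0.29638227, -0.00789369],
       [-0.15840766, -0.48757195, -0.85859223],
       [ 0.25062277,  0.82123757, -0.51259836]]), 't': array([-561.5869957 ,  139.11725101, 1123.46076563])}
{'K': array([[294.08752478,   0.        , 278.70977643],
       [  0.        , 294.08752478, 211.04040862],
       [  0.        ,   0.        ,   1.        ]]), 'mount': array([[-1.84725411e-04, -9.61912485e-01, -2.73357525e-01,
         7.36131565e+01],
       [ 9.99999474e-01, -4.53347637e-04,  9.19511684e-04,
        -1.14680244e+00],
       [-1.00841576e-03, -2.73357212e-01,  9.61912063e-01,
        -1.61432241e+02],
       [ 0.00000000e+00,  0.00000000e+00,  0.00000000e+00,
         1.00000000e+00]])}
```

View pics/top0.png

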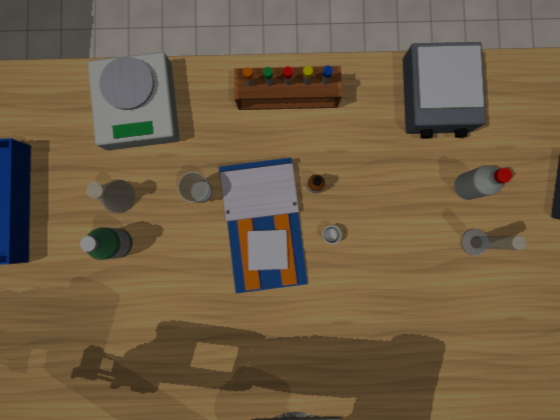

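View pics/side0.png

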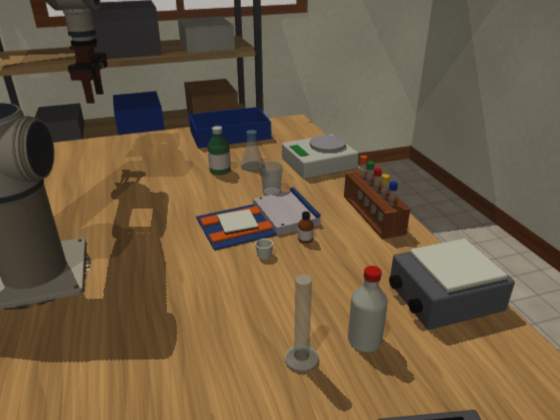

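The top view shows the stand: tile at about (267,250), rails from (270,290) to the step at about (262,215), and the stop bar at about (257,162). The beaker is near (195,187), the dropper near (317,183) and the crucible near (332,234).

```bash
cat > h.py <<'E'
from bench import arm
import cv2,numpy as np
def cam(n,o=None):
    m=arm.camera_model(n)
    if n!="wrist": return m["K"],m["R"],m["t"]
    from scipy.spatial.transform import Rotation as Ro
    T=np.eye(4);T[:3,:3]=Ro.from_euler('xyz',o["ee_rot"]).as_matrix();T[:3,3]=o["tcp_pos"]
    W=np.linalg.inv(T@m["mount"]); return m["K"],W[:3,:3],W[:3,3]
def ray(c,uv,z):
    K,R,t=c; uv=np.atleast_2d(np.asarray(uv,float))
    d=np.c_[uv,np.ones(len(uv))]@np.linalg.inv(K).T@R; C=-R.T@t
    return C+d*((z-C[2])/d[:,2])[:,None]
def rect(m):
    c=max(cv2.findContours(m.astype(np.uint8),0,1)[0],key=cv2.contourArea); return c[:,0],cv2.boxPoints(cv2.minAreaRect(c))
def hsv(p): return cv2.cvtColor(p,cv2.COLOR_RGB2HSV).astype(int)
E
python3 - <<'E'
from h import *
p=np.load("pics/top0.npz")["p"]; H=hsv(p); h,s,v=H[...,0],H[...,1],H[...,2]
roi=np.zeros(h.shape,bool); roi[150:300,210:312]=1
for q in [(258,163),(262,190),(267,250),(246,230),(285,220),(238,240),(225,170)]: print(q,H[q[1],q[0]])
c=cam("top")
blue=roi&(h>100)&(h<128)&(s>150); 
org=roi&(h<14)&(s>200)&(v>120)
wh=roi&(s<60)&(v>120)
cv2.imwrite("pics/m.png",cv2.resize(np.hstack([p[150:300,210:312,::-1]]+[np.dstack([m[150:300,210:312]*255]*3).astype(np.uint8) for m in(blue,org,wh)]),None,fx=1.9,fy=3.8/2))
n,l,st,ce=cv2.connectedComponentsWithStats(wh.astype(np.uint8))
for i in range(1,n):
    if st[i,4]>300:
        z=20 if ce[i,1]>220 else 24
        k,b=rect(l==i); print("white",st[i],ray(c,b,z)[:,:2].round(1).tolist(), ray(c,ce[i],z).round(1))
n,l,st,ce=cv2.connectedComponentsWithStats(org.astype(np.uint8))
for i in range(1,n):
    if st[i,4]>100:
        k,b=rect(l==i); print("org",st[i],ray(c,b,12)[:,:2].round(1).tolist())
n,l,st,ce=cv2.connectedComponentsWithStats(blue.astype(np.uint8))
for i in range(1,n):
    if st[i,4]>100: print("blue",st[i],ray(c,rect(l==i)[1],34 if ce[i,1]<180 else 6)[:,:2].round(1).tolist())
E
```

```text
(258, 163) [106 202  92]
(262, 190) [145  11 134]
(267, 250) [120   7 140]
(246, 230) [ 15 248 137]
(285, 220) [ 15 248 137]
(238, 240) [109 170  90]
(225, 170) [108 181  83]
white [ 223  164   75   57 3294] [[679.3, 162.7], [696.8, -7.0], [583.8, -18.2], [566.6, 150.2]] [[630.5  67.3  24. ]]
white [ 248  230   40   40 1490] [[540.4, 99.9], [541.5, 10.2], [452.5, 9.0], [451.4, 98.2]] [[496.4  54.4  20. ]]
blue [220 158  71  13 300] [[690.5, 160.2], [707.3, -3.0], [697.8, -3.9], [681.0, 159.2]]
blue [289 213  18  72 612] [[579.5, 2.2], [581.5, -19.8], [415.6, -34.8], [413.7, -13.1]]
blue [253 216  21  14 246] [[570.6, 88.4], [575.3, 42.0], [544.9, 38.8], [540.2, 85.1]]
blue [228 221  17  72 587] [[564.3, 147.5], [566.2, 127.9], [400.5, 110.7], [398.7, 130.1]]
blue [260 270  22  19 360] [[447.3, 75.2], [451.4, 28.0], [409.2, 24.2], [405.1, 71.3]]
```

View pics/m.png

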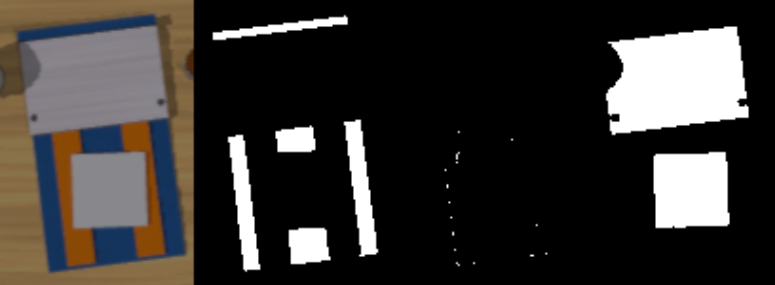

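The stand's step is at about (574.5, 66) with yaw 0.10. The tile is at stand (-79, -4), turned about -0.09 relative to the stand. I'll move behind the tile, over the channel.

```bash
python3 -m creep '[[[0,0,0],-0.9,255],[[0,0,0],-0.9,255],[[0,0,0],-0.86,255],[[-0.336,-0.96,0],0,255],[[-0.336,-0.96,0],0,255],[[-0.336,-0.96,0],0,255],[[-0.336,-0.96,0],0,255],[[-0.336,-0.96,0],0,255]]'
python3 -m creep '[[[-0.336,-0.96,0],0,255],[[-0.336,-0.96,0],0,255],[[-0.336,-0.96,0],0,255],[[-0.336,-0.96,0],0,255],[[-0.336,-0.96,0],0,255],[[-0.336,-0.96,0],0,255],[[-0.336,-0.96,0],0,255],[[-0.336,-0.96,0],0,255]]'
python3 -m creep '[[[-0.336,-0.96,0],0,255],[[-0.336,-0.96,0],0,255],[[-0.336,-0.96,0],0,255],[[-0.336,-0.96,0],0,255],[[-0.336,-0.96,0],0,255],[[-0.336,-0.96,0],0,255],[[-0.336,-0.96,0],0,255],[[0,0,0],0,255]]'
cat >> h.py <<'E'
def stand(P,o=(574.5,66),y=0.10):
    d=np.asarray(P)[...,:2]-o; c,s=np.cos(y),np.sin(y); return np.c_[d@[c,s],d@[-s,c]]
def st():
    o=arm.get_obs(); F=o["wrist_force"]; print("t",round(o["t"],2),"stand xy",stand(o["tcp_pos"]).round(1),"z",o["tcp_pos"][2].round(1),"rot",o["ee_rot"].round(3),"F",F.round(1),"w",round(o["grip_width"],1)); return o
E
python3 - <<'E'
from h import *
o=st(); p,d=arm.grab_frame("wrist"); cv2.imwrite("pics/w1.png",p[...,::-1])
c=cam("wrist",o); H=hsv(p); h,s,v=H[...,0],H[...,1],H[...,2]
np.savez("pics/w1.npz",p=p,d=d)
E
```

```text
t: 1.1
tcp_pos: [232.4, 462.6, 222.4]
ee_rot: [-3.141, -0.0, -3.042]
wrist_force: [0.2, -0.2, -0.6]
grip_width: 11.4
grasp_force: 0.0
t: 2.1
tcp_pos: [335.5, 241.5, 222.5]
ee_rot: [-3.141, -0.0, -3.042]
wrist_force: [-0.8, -1.0, 1.0]
grip_width: 0.1
grasp_force: 0.0
t: 3.1
tcp_pos: [426.0, 47.8, 222.5]
ee_rot: [-3.142, -0.0, -3.045]
wrist_force: [-0.1, 0.7, -0.2]
grip_width: 0.3
grasp_force: 0.0
t 3.1 stand xy [[-149.6   -3.3]] z 222.5 rot [-3.142 -0.    -3.045] F [-0.1  0.7 -0.2] w 0.3
```

View pics/w1.png

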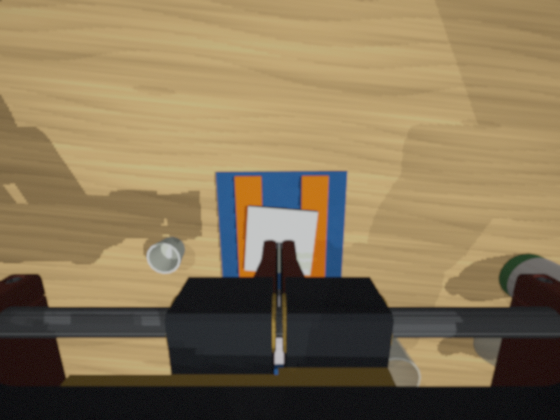

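The wrist view shows the board's near edge at (216,172) to (347,171) and the tile's rear edge at (248,206) to (319,212). I'll check both against the top-camera estimate.

```bash
python3 - <<'E'
from h import *
o=st(); z=np.load("pics/w1.npz"); p=z["p"]; c=cam("wrist",o); H=hsv(p); h,s,v=H[...,0],H[...,1],H[...,2]
print("board",stand(ray(c,[(216,172),(347,171)],6)).round(1).tolist())
print("tile rear",stand(ray(c,[(248,206),(319,212)],20)).round(1).tolist())
org=((h>8)&(h<18)&(s>235)&(v>120)); blue=(h>100)&(h<120)&(s>140)
for r in(180,195,230):
    b=np.where(blue[r,150:400])[0]+150; g=np.where(org[r,210:350])[0]+210
    sp=np.split(g,np.where(np.diff(g)>2)[0]+1)
    print(r,"blue",stand(ray(c,[(b.min(),r),(b.max(),r)],6)).round(1).tolist(),"org",[stand(ray(c,[(q[0],r),(q[-1],r)],12)).round(1)[:,1].tolist() for q in sp if len(q)>5])
E
```

```text
t 3.15 stand xy [[-150.1   -2.4]] z 222.4 rot [ 3.141e+00 -1.000e-03 -3.044e+00] F [ 0.2 -0.3 -0.1] w 0.4
board [[-169.3, -84.2], [-170.1, 84.3]]
tile rear [[-127.6, -42.9], [-119.3, 48.2]]
180 blue [[-158.9, -82.3], [-158.4, 81.2]] org []
195 blue [[-139.0, -82.1], [-138.5, 82.3]] org []
230 blue [[-90.2, -82.2], [-89.7, 82.4]] org []
```

```bash
python3 -m creep '[[[0,0.03,1],0,255],[[0,0.03,1],0,255],[[0,0,1],0,255],[[0,0,1],0,255],[[0,0,1],0,255],[[0,0,1],0,255],[[0,0,0.9],0,255],[[0,0,0.1],0,255]]'; python3 -c "from h import *;st()"
```

```text
t: 4.15
tcp_pos: [423.7, 51.5, 11.5]
ee_rot: [3.141, -0.004, -3.041]
wrist_force: [-0.2, -0.5, 0.4]
grip_width: 0.1
grasp_force: 0.0
t 4.15 stand xy [[-151.5    0.6]] z 11.5 rot [ 3.141 -0.004 -3.041] F [-0.2 -0.5  0.4] w 0.1
```

```bash
python3 -m creep '[[[0,0,0.1],0,255],[[-0.2,0,0],0,255],[[-0.25,0,0],0,255],[[-0.25,0,0],0,255],[[-0.25,0,0],0,255],[[-0.25,0,0],0,255],[[-0.25,0,0],0,255],[[0,0,0],0,255]]'; python3 - <<'E'
from h import *
o=st(); p,d=arm.grab_frame("side"); cv2.imwrite("pics/s2.png",cv2.resize(p[150:290,170:350,::-1],None,fx=4,fy=4))
E
```

```text
t: 5.15
tcp_pos: [469.7, 55.1, 9.7]
ee_rot: [-3.142, 0.001, -3.042]
wrist_force: [-0.1, 0.3, 0.1]
grip_width: 0.6
grasp_force: 0.0
t 5.15 stand xy [[-105.3   -0.3]] z 9.7 rot [-3.142e+00  1.000e-03 -3.042e+00] F [-0.1  0.3  0.1] w 0.6
```

View pics/s2.png

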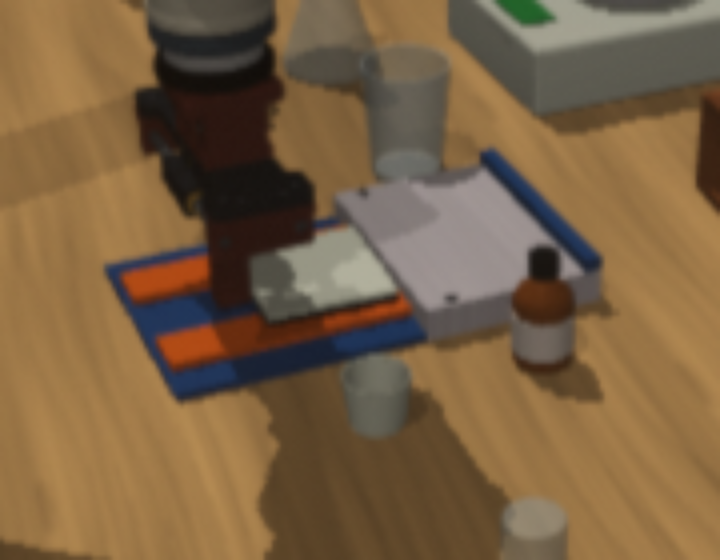

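The fingers are behind the tile, with its fore edge just short of the step. I'll push on slowly and watch the force.

```bash
python3 -m creep '[[[-0.05,0,0.05],0,255],[[-0.05,0,0],0,255],[[-0.05,0,0],0,255],[[0,0,0],0,255],[[0,0,0],0,255],[[0,0,0],0,255],[[0,0,0],0,255],[[0,0,0],0,255]]'; python3 -c "from h import *;st()"
```

```text
t: 6.2
tcp_pos: [473.2, 55.5, 8.2]
ee_rot: [-3.142, -0.0, -3.042]
wrist_force: [-1.3, -0.7, -0.7]
grip_width: 0.2
grasp_force: 0.7
t 6.2 stand xy [[-101.9   -0.3]] z 8.2 rot [-3.142 -0.    -3.042] F [-1.3 -0.7 -0.7] w 0.2
```

```bash
python3 -m creep '[[[-0.03,0,0],0,255],[[-0.03,0,0],0,255],[[0,0,0],0,255],[[0,0,0],0,255],[[0,0,0],0,255],[[0,0,0],0,255],[[0,0,0],0,255],[[0,0,0],0,255]]'; python3 -c "from h import *;st()"
```

```text
t: 7.2
tcp_pos: [473.7, 55.5, 8.0]
ee_rot: [-3.142, -0.003, -3.042]
wrist_force: [-5.3, -2.6, 2.9]
grip_width: 0.5
grasp_force: 2.7
t 7.2 stand xy [[-101.4   -0.4]] z 8.0 rot [-3.142e+00 -3.000e-03 -3.042e+00] F [-5.3 -2.6  2.9] w 0.5
```

```bash
python3 -m creep '[[[-0.02,0,-0.05],0,255],[[0,0,-0.07],0,255],[[0,0,-0.07],0,255],[[0,0,-0.07],0,255],[[0,0,-0.07],0,255],[[-0.01,0,-0.07],0,255],[[-0.01,0,-0.07],0,255],[[-0.01,0,-0.03],0,255]]'; python3 - <<'E'
from h import *
o=st(); p,d=arm.grab_frame("side"); cv2.imwrite("pics/s3.png",cv2.resize(p[180:260,190:320,::-1],None,fx=5,fy=5,interpolation=cv2.INTER_CUBIC))
E
```

```text
t: 8.2
tcp_pos: [474.1, 55.6, 22.7]
ee_rot: [-3.142, -0.005, -3.042]
wrist_force: [-6.2, -1.6, -0.3]
grip_width: 0.2
grasp_force: 3.4
t 8.2 stand xy [[-101.    -0.4]] z 22.7 rot [-3.142 -0.005 -3.042] F [-6.2 -1.6 -0.3] w 0.2
```

View pics/s3.png

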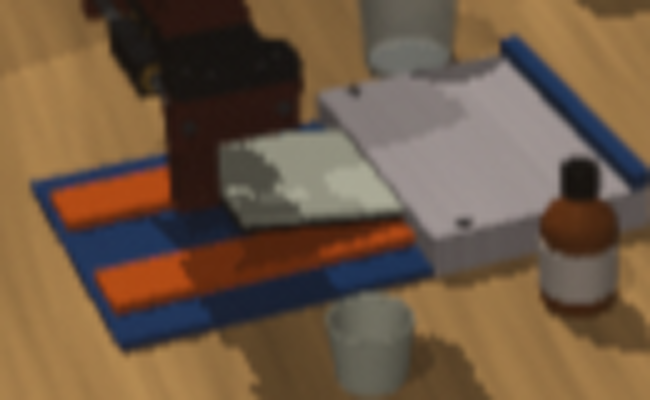

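The tile's rear edge has risen with the fingers, and it now shows about 10° of tilt. I'll follow the arc.

```bash
python3 -m creep '[[[-0.005,0,-0.06],0,255],[[-0.005,0,-0.06],0,255],[[-0.01,0,-0.06],0,255],[[-0.01,0,-0.06],0,255],[[-0.01,0,-0.06],0,255],[[-0.015,0,-0.06],0,255],[[-0.015,0,-0.06],0,255],[[-0.02,0,-0.06],0,255]]'; python3 -m creep '[[[-0.02,0,-0.06],0,255],[[-0.02,0,-0.06],0,255],[[-0.02,0,-0.06],0,255],[[-0.02,0,-0.06],0,255],[[-0.025,0,-0.06],0,255],[[-0.025,0,-0.06],0,255],[[-0.03,0,-0.06],0,255],[[-0.03,0,-0.05],0,255]]'; python3 - <<'E'
from h import *
o=st(); p,d=arm.grab_frame("side"); cv2.imwrite("pics/s4.png",cv2.resize(p[170:260,190:320,::-1],None,fx=5,fy=5,interpolation=cv2.INTER_CUBIC))
E
```

```text
t: 9.25
tcp_pos: [476.5, 55.8, 37.0]
ee_rot: [-3.142, -0.005, -3.042]
wrist_force: [-5.9, -1.2, 0.5]
grip_width: 0.3
grasp_force: 3.0
t: 10.25
tcp_pos: [481.9, 56.4, 51.1]
ee_rot: [3.142, -0.006, -3.042]
wrist_force: [-8.5, -1.7, 3.1]
grip_width: 0.8
grasp_force: 4.4
t 10.25 stand xy [[-93.1  -0.3]] z 51.1 rot [ 3.142 -0.006 -3.042] F [-8.5 -1.7  3.1] w 0.8
```

View pics/s4.png

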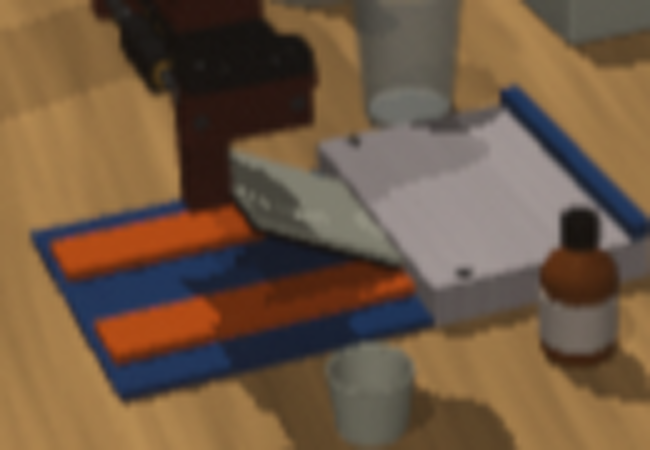

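The tile is at about 30° and still stuck to the fingers. I'll continue along the arc.

```bash
python3 -m creep '[[[-0.027,0,-0.055],0,255],[[-0.03,0,-0.055],0,255],[[-0.03,0,-0.055],0,255],[[-0.03,0,-0.055],0,255],[[-0.03,0,-0.05],0,255],[[-0.035,0,-0.05],0,255],[[-0.035,0,-0.05],0,255],[[-0.035,0,-0.05],0,255]]'; python3 -m creep '[[[-0.04,0,-0.045],0,255],[[-0.04,0,-0.045],0,255],[[-0.04,0,-0.045],0,255],[[-0.04,0,-0.045],0,255],[[-0.045,0,-0.04],0,255],[[-0.045,0,-0.04],0,255],[[-0.045,0,-0.04],0,255],[[-0.045,0,-0.04],0,255]]'; python3 - <<'E'
from h import *
o=st(); p,d=arm.grab_frame("side"); cv2.imwrite("pics/s5.png",cv2.resize(p[160:260,190:320,::-1],None,fx=5,fy=5,interpolation=cv2.INTER_CUBIC))
E
```

```text
t: 11.3
tcp_pos: [489.5, 57.2, 63.9]
ee_rot: [3.141, -0.006, -3.042]
wrist_force: [-10.1, -1.4, 6.4]
grip_width: 0.2
grasp_force: 4.5
t: 12.3
tcp_pos: [502.9, 58.5, 74.6]
ee_rot: [3.142, 0.001, -3.042]
wrist_force: [-0.5, 0.0, 0.5]
grip_width: 0.1
grasp_force: 0.6
t 12.3 stand xy [[-72.   -0.4]] z 74.6 rot [ 3.142e+00  1.000e-03 -3.042e+00] F [-0.5  0.   0.5] w 0.1
```

View pics/s5.png

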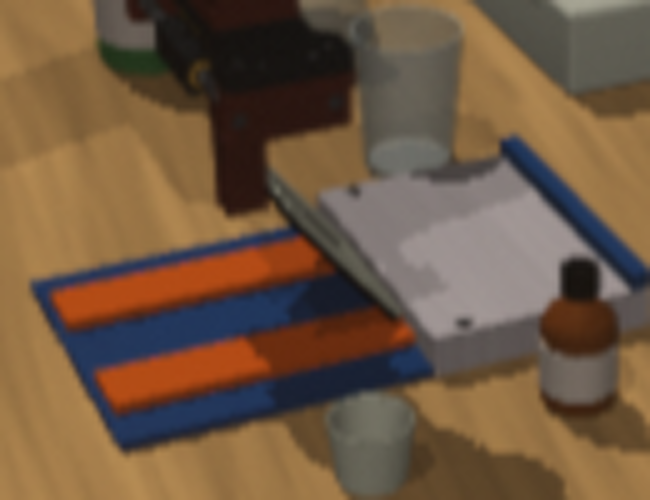

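```bash
python3 -m creep '[[[-0.06,0,-0.03],0,255],[[-0.06,0,-0.03],0,255],[[-0.06,0,-0.03],0,255],[[-0.06,0,-0.03],0,255],[[-0.06,0,-0.02],0,255],[[-0.06,0,-0.02],0,255],[[-0.06,0,-0.02],0,255],[[-0.06,0,-0.02],0,255]]'; python3 -m creep '[[[-0.07,0,-0.02],0,255],[[-0.07,0,-0.02],0,255],[[-0.07,0,-0.02],0,255],[[-0.07,0,-0.02],0,255],[[-0.07,0,0],0,255],[[-0.07,0,0],0,255],[[-0.07,0,0],0,255],[[-0.07,0,0],0,255]]'; python3 - <<'E'
from h import *
o=st(); p,d=arm.grab_frame("side"); cv2.imwrite("pics/s6.png",cv2.resize(p[150:260,190:320,::-1],None,fx=5,fy=5,interpolation=cv2.INTER_CUBIC))
E
```

```text
t: 13.35
tcp_pos: [517.1, 59.9, 80.5]
ee_rot: [-3.142, 0.0, -3.042]
wrist_force: [-0.7, 0.5, 0.1]
grip_width: 0.5
grasp_force: 0.3
t: 14.35
tcp_pos: [533.7, 61.6, 82.8]
ee_rot: [-3.142, -0.0, -3.042]
wrist_force: [-1.1, 0.3, 0.5]
grip_width: 0.5
grasp_force: 0.1
t 14.35 stand xy [[-41.   -0.3]] z 82.8 rot [-3.142 -0.    -3.042] F [-1.1  0.3  0.5] w 0.5
```

View pics/s6.png

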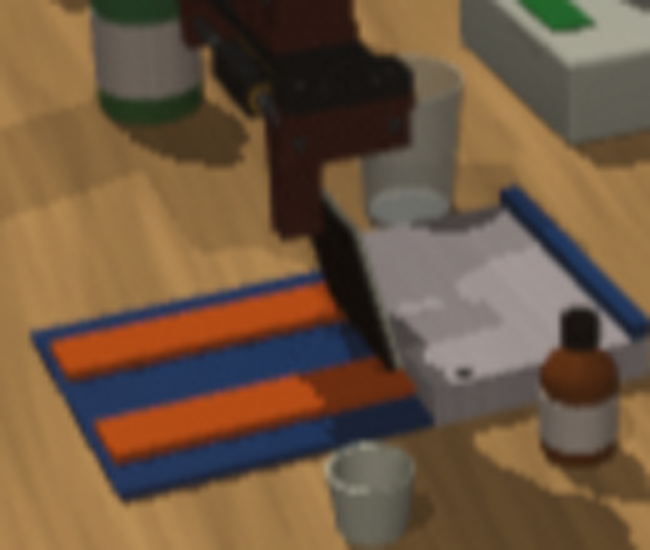

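The tile stands at about 72°, black side towards the robot. I'll push it past upright.

```bash
python3 -m creep '[[[-0.07,0,0],0,255],[[-0.07,0,0],0,255],[[-0.07,0,0],0,255],[[-0.07,0,0],0,255],[[-0.07,0,0],0,255],[[-0.07,0,0],0,255],[[-0.07,0,0],0,255],[[-0.07,0,0],0,255]]'; python3 -m creep '[[[-0.06,0,0],0,255],[[-0.06,0,0],0,255],[[-0.06,0,0],0,255],[[-0.06,0,0],0,255],[[-0.06,0,0],0,255],[[-0.06,0,0],0,255],[[-0.06,0,0],0,255],[[-0.06,0,0],0,255]]'; python3 - <<'E'
from h import *
o=st(); p,d=arm.grab_frame("side"); cv2.imwrite("pics/s7.png",cv2.resize(p[150:260,190:320,::-1],None,fx=5,fy=5,interpolation=cv2.INTER_CUBIC))
E
```

```text
t: 15.4
tcp_pos: [550.5, 63.2, 82.9]
ee_rot: [-3.142, 0.0, -3.042]
wrist_force: [0.4, 0.4, 0.3]
grip_width: 0.3
grasp_force: 0.0
t: 16.4
tcp_pos: [564.8, 64.7, 82.9]
ee_rot: [3.142, 0.0, -3.042]
wrist_force: [0.2, 0.0, 0.5]
grip_width: 0.7
grasp_force: 0.0
t 16.4 stand xy [[-9.8 -0.4]] z 82.9 rot [ 3.142  0.    -3.042] F [0.2 0.  0.5] w 0.7
```

View pics/s7.png

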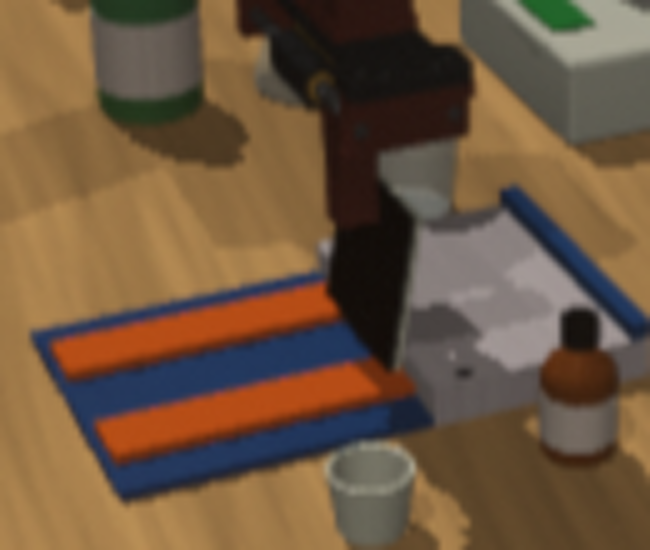

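The tile is just past upright and leaning on the step edge. My picture views are used up, so from here I'll measure with numbers only.

```bash
python3 -m creep '[[[-0.06,0,0],0,255],[[-0.06,0,0],0,255],[[-0.06,0,0],0,255],[[-0.06,0,0],0,255],[[-0.06,0,0],0,255],[[-0.06,0,0],0,255],[[-0.06,0,0],0,255],[[-0.06,0,0],0,255]]'; python3 -m creep '[[[0,0,0],0,255],[[0,0,0],0,255],[[0.4,0,0],0,170],[[0.5,0,0],0,170],[[0.5,0,0],0,150],[[0.5,0,0],0,120],[[0,0,0],0,120],[[0,0,0],0,120]]'; cat >> h.py <<'E'
def look():
    o=st()
    for n in("side","top","wrist"):
        p,d=arm.grab_frame(n); c=cam(n,o); H=hsv(p); v=H[...,2]; s=H[...,1]
        K,R,t=c; yy,xx=np.mgrid[0:420,0:560]
        P=ray(c,np.c_[xx.ravel(),yy.ravel()],32); S=stand(P).reshape(420,560,2)
        roi=(S[...,0]>-25)&(S[...,0]<112)&(abs(S[...,1])<75)
        z=d; Pc=np.dstack([(xx-K[0,2])*z/K[0,0],(yy-K[1,2])*z/K[1,1],z]); W=(Pc-t)@R
        Sd=stand(W.reshape(-1,3)).reshape(420,560,2)
        m=(z>0)&roi&(v<50)&(W[...,2]<45)&(W[...,2]>15)
        m=cv2.morphologyEx(m.astype(np.uint8),cv2.MORPH_OPEN,np.ones((3,3)))
        if m.sum()<50: print(n,"none",m.sum(),np.median(v[roi]));continue
        k,l,q,ce=cv2.connectedComponentsWithStats(m); i=1+q[1:,4].argmax(); mm=l==i
        b=rect(mm)[1]; S=S[mm]; 
        print(n,mm.sum(),"z",np.percentile(W[mm][:,2],[10,50,90]).round(1),"mean",S.mean(0).round(1),"pct1",np.percentile(S,1,0).round(1),"pct99",np.percentile(S,99,0).round(1),"v",np.median(v[mm]))
        print("  corners",stand(ray(c,b,32)).round(1).tolist())
E
python3 -c "from h import *;look()"
```

```text
t: 17.45
tcp_pos: [579.1, 66.1, 82.9]
ee_rot: [3.142, -0.0, -3.042]
wrist_force: [0.6, 0.2, 0.3]
grip_width: 0.4
grasp_force: 0.0
t: 18.45
tcp_pos: [522.8, 60.5, 83.2]
ee_rot: [-3.142, 0.001, -3.042]
wrist_force: [0.4, -0.2, 0.4]
grip_width: 46.0
grasp_force: 0.0
t 18.45 stand xy [[-52.   -0.3]] z 83.2 rot [-3.142e+00  1.000e-03 -3.042e+00] F [ 0.4 -0.2  0.4] w 46.0
side 539 z [28.2 29.9 31.7] mean [18.3 -6.4] pct1 [-23.9 -49.4] pct99 [61.4 39.3] v 19.0
  corners [[-19.4, 41.4], [88.1, 38.9], [57.0, -53.1], [-43.3, -48.6]]
top 693 z [30.8 33.1 35.2] mean [44.4  0. ] pct1 [ 23.4 -42.9] pct99 [65.2 42.9] v 7.0
  corners [[65.6, 44.0], [65.8, -43.7], [22.9, -43.8], [22.7, 43.7]]
wrist 3635 z [30.9 31.7 32.5] mean [-2.7 -1.8] pct1 [-22.8 -36.7] pct99 [16.2 33.1] v 14.0
  corners [[-22.8, -37.9], [-22.7, 35.0], [16.3, 36.6], [16.2, -39.5]]
```

The tile is black side up and flat at z about 32. Its far edge is at stand x about 66 and it is centred in y. With the fingers spread to 46 mm, I'll lower behind the near edge and push squarely to the stop.

```bash
python3 -m creep '[[[0,0,0.4],0,120],[[0,0,0.4],0,120],[[0,0,0.4],0,120],[[0,0,0.4],0,120],[[0,0,0.27],0,120],[[-0.1,0,0],0,120],[[-0.1,0,0],0,120],[[-0.1,0,0],0,120]]'; python3 -m creep '[[[-0.15,0,0],0,120],[[-0.15,0,0],0,120],[[-0.15,0,0],0,120],[[-0.15,0,0],0,120],[[-0.15,0,0],0,120],[[-0.15,0,0],0,120],[[-0.1,0,0],0,120],[[0,0,0],0,120]]'; python3 -c "from h import *;look()"
```

```text
t: 19.6
tcp_pos: [531.9, 61.4, 27.2]
ee_rot: [-3.142, 0.001, -3.042]
wrist_force: [-0.7, 0.4, -1.5]
grip_width: 46.4
grasp_force: 0.0
t: 20.6
tcp_pos: [561.4, 64.3, 26.8]
ee_rot: [-3.142, 0.001, -3.042]
wrist_force: [0.1, 0.1, 0.1]
grip_width: 46.6
grasp_force: 0.0
t 20.6 stand xy [[-13.2  -0.4]] z 26.8 rot [-3.142e+00  1.000e-03 -3.042e+00] F [0.1 0.1 0.1] w 46.6
side 503 z [28.3 30.  32.4] mean [ 40.  -11.3] pct1 [-20.6 -49.7] pct99 [83.3 38. ] v 18.0
  corners [[-6.7, 37.9], [109.8, 41.4], [79.0, -50.6], [-29.8, -51.3]]
top 220 z [31.  33.3 35.1] mean [80.1  0.5] pct1 [ 73.2 -41.6] pct99 [86.8 42.4] v 9.0
  corners [[87.3, 43.0], [86.8, -42.3], [72.9, -42.2], [73.4, 43.0]]
wrist 4369 z [30.9 31.6 32.3] mean [54.4 -1.9] pct1 [ 41.  -42.1] pct99 [67.5 39. ] v 15.0
  corners [[41.0, -43.2], [41.1, 40.0], [67.5, 41.7], [67.4, -44.8]]
```

```bash
python3 -m creep '[[[-0.1,0,0],0,120],[[-0.12,0,0],0,120],[[-0.12,0,0],0,120],[[-0.12,0,0],0,120],[[-0.12,0,0],0,120],[[-0.12,0,0],0,120],[[-0.1,0,0],0,120],[[0,0,0],0,120]]'; python3 -m creep '[[[-0.04,0,0],0,120],[[-0.04,0,0],0,120],[[-0.03,0,0],0,120],[[0,0,0],0,120],[[0,0,0],0,120],[[0,0,0],0,120],[[0,0,0],0,120],[[0,0,0],0,120]]'; python3 -c "from h import *;st()"
```

```text
t: 21.75
tcp_pos: [585.4, 66.7, 26.8]
ee_rot: [-3.142, 0.001, -3.042]
wrist_force: [1.1, -0.3, -0.2]
grip_width: 46.5
grasp_force: 0.0
t: 22.75
tcp_pos: [588.1, 67.0, 26.8]
ee_rot: [-3.142, -0.0, -3.042]
wrist_force: [-1.5, 0.0, 1.5]
grip_width: 46.5
grasp_force: 0.9
t 22.75 stand xy [[13.6 -0.4]] z 26.8 rot [-3.142 -0.    -3.042] F [-1.5  0.   1.5] w 46.5
```

```bash
python3 -m creep '[[[-0.04,0,0],0,120],[[-0.04,0,0],0,120],[[-0.02,0,0],0,120],[[0,0,0],0,120],[[0,0,0],0,120],[[0,0,0],0,120],[[0,0,0],0,120],[[0,0,0],0,120]]'; python3 -c "from h import *;st()"
```

```text
t: 23.75
tcp_pos: [588.2, 67.0, 26.2]
ee_rot: [-3.142, -0.006, -3.042]
wrist_force: [-9.5, -2.2, 5.8]
grip_width: 46.9
grasp_force: 4.7
t 23.75 stand xy [[13.8 -0.4]] z 26.2 rot [-3.142 -0.006 -3.042] F [-9.5 -2.2  5.8] w 46.9
```

The tile is firm against the stop. I'll back off straight, rise, and check.

```bash
python3 -m creep '[[[0.06,0,0],0,120],[[0.06,0,0],0,120],[[0.2,0,0],0,120],[[0.4,0,0],0,120],[[0.4,0,-0.3],0,120],[[0.5,0,-0.8],0,120],[[0.8,0,-1],0,120],[[0.8,0,-1],0,120]]'; python3 -m creep '[[[1,0,-1],0,120],[[1,0,-1],0,120],[[0.7,0,-1],0,120],[[0,0,-1],0,120],[[0,0,0],0,120],[[0,0,0],0,120],[[0,0,0],0,120],[[0,0,0],0,120]]'
sed -i 's/>-25)&(S\[...,0\]<112/>-25)\&(S[...,0]<125/' h.py; python3 - <<'E'
from h import *
look()
c=cam("top"); p,d=arm.grab_frame("top"); H=hsv(p); h,s,v=H[...,0],H[...,1],H[...,2]
m=np.zeros(h.shape,bool); m[150:215,210:312]=1; m2=m&(h>98)&(h<112)&(s>150)
print("bar",stand(ray(c,rect(m2)[1],34)).round(1).tolist())
for n,z in(("beaker",0),): pass
a=np.load("pics/top0.npz")["p"]; df=np.abs(p.astype(int)-a).max(2)>60
k,l,q,ce=cv2.connectedComponentsWithStats(df.astype(np.uint8))
print([q[i].tolist() for i in range(1,k) if q[i,4]>25])
E
```

```text
t: 24.75
tcp_pos: [493.7, 57.6, 121.0]
ee_rot: [3.142, 0.0, -3.042]
wrist_force: [0.3, 0.8, -0.3]
grip_width: 46.7
grasp_force: 0.0
t: 25.75
tcp_pos: [414.0, 49.6, 238.9]
ee_rot: [3.142, -0.002, -3.042]
wrist_force: [-1.2, -0.3, -0.7]
grip_width: 46.1
grasp_force: 0.0
t 25.75 stand xy [[-161.3   -0.3]] z 238.9 rot [ 3.142e+00 -2.000e-03 -3.042e+00] F [-1.2 -0.3 -0.7] w 46.1
side 555 z [28.3 30.  31.8] mean [67.2 -7. ] pct1 [ 22.1 -50.8] pct99 [112.3  39. ] v 20.0
  corners [[27.2, 45.0], [142.3, 36.9], [106.0, -56.6], [-1.3, -47.0]]
top 1447 z [30.9 33.  35.2] mean [70.1 -0.1] pct1 [ 26.5 -43.2] pct99 [113.9  42.9] v 7.0
  corners [[114.6, 44.1], [114.8, -43.9], [25.7, -44.1], [25.6, 43.4]]
wrist 1527 z [30.5 31.5 32.3] mean [89.5 -0.5] pct1 [ 66.3 -42.2] pct99 [113.4  41.3] v 11.0
  corners [[113.3, -44.0], [66.3, -42.8], [66.4, 41.8], [113.4, 43.1]]
bar [[124.8, 82.2], [125.3, -81.9], [111.9, -81.9], [111.5, 82.1]]
[[237, 165, 43, 43, 1494], [247, 230, 41, 41, 1545], [185, 280, 139, 57, 2704], [202, 327, 89, 62, 4129], [188, 329, 8, 57, 265], [178, 330, 8, 55, 313], [292, 336, 13, 59, 394], [303, 336, 13, 59, 338], [197, 342, 6, 26, 121], [71, 345, 73, 49, 1372], [184, 385, 3, 35, 59], [195, 387, 21, 33, 627], [307, 395, 4, 20, 39]]
```

```bash
python3 -c "from bench import arm;print(arm.finish_job())"
```

```text
the job is handed in; nothing more can be done
None
```

The tile is turned over, black side up, and lies flat, centred and square against the stop bar with the whole tile on the ledge; nothing else moved in the top view, and the job was handed in at about 26 s.

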